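# Switch on the ring under the deep pot

## Task

Start the hob under the deep lidded pot: on the hob's front control strip, first press the wide main rocker fully over to on (far end down), then do the same with the narrow rocker on the same side as that pot, and last press the round start button fully in, keep it in for one second and let it come back up. Leave the other narrow rocker off, and only press: the pans and the small things on the hob stay standing where they are.

Things in the scene. Friction and masses are not known exactly. Their poses are not given: they have to be found in the camera images.
- hob: Fixed twin-ring steel hob, black glass top, 380 (x) x 600 (y) x 60 mm. Origin: centre of its underside. x points from its front edge (near the robot) to its back, y to its left; turned up to 0.25 rad. Rings at x +60, y +150 (left) and -150 mm (right). Controls in a row at x -140: left narrow rocker y +112.5, wide main rocker +37.5, start button -37.5, right narrow rocker -112.5 mm.
- main (a joint): Wide main rocker: black, dished, 56 mm along the hob's x, 46 mm wide, pivot at mid-length 63 mm above the worktop. rad: 0 off (far end raised), 0.32 fully on (far half level, its face 67 mm above the worktop); on counts above 0.25; starts at 0 to 0.03. Stiff (0.05 N m, some 2.5 N at 20 mm from the pivot), no spring, stays where left.
- main_far (a point): Point on the upper face of the main rocker's far half, mid-width, 20 mm behind the pivot (hob +x): press down here. It goes down about 6 mm from off to on. It moves with the rocker.
- ring_left (a joint): Left ring's rocker: as the main rocker but only 26 mm wide; same angles (0 off, 0.32 fully on, on above 0.25), stiffness and heights. Works the left ring (hob +y).
- ring_left_far (a point): Point on the far half of the left ring's rocker, 20 mm behind its pivot: press down here.
- ring_right (a joint): Right ring's rocker: the same as the left one. Works the right ring (hob -y).
- ring_right_far (a point): Point on the far half of the right ring's rocker, 20 mm behind its pivot: press down here.
- start (a joint): Round start button, black cap 32 mm across in a round dark steel collar 48 mm across and 12 mm high: travel in m, 0 = out, 0.006 = fully in, counts as in above 0.0045. Sprung: about 1.5 N to start it, 4 to 5 N to hold it fully in; comes back by itself.
- start_top (a point): Centre of the start button's top face; 82 mm above the worktop when out. Moves with the button.
- pot: Deep steel pot with a domed lid, black knob and two steel loop handles, 174 mm across the lid rim, 234 mm over the handles, 166 mm high with the knob; stands loose on the left or the right ring. Origin: centre of its underside. The side it stands on (hob y above or below 0) says which ring rocker to press.
- skillet: Low open dark frying pan, 180 mm across, 42 mm deep, handle 110 mm long pointing to the back; stands loose on the other ring. Origin: centre of its underside. Its rocker stays off.
- spice_tin: Small tin, 42 mm across, 45 mm high, on the hob about 85 mm behind the row of controls, near its middle; stays. Origin: centre of its underside.
- salt: White salt shaker, 42 mm across, 64 mm high, on the left end of the control strip; stays. Origin: centre of its underside.
- jar: Small jar, 50 mm across, 60 mm high, on the right end of the control strip; stays. Origin: centre of its underside.

How it is judged (in metres and radians):
On the way, in this order (a step that is already met when the one before it is completed fails the run):
1. the main rocker is on (value of joint main above 0.25 rad), for 0.2 s.
2. the narrow rocker on the pot's side is on (value of joint main above 0.25 rad and ((y of pot in the frame of hob above 0 m and value of joint ring_left above 0.25 rad and value of joint ring_right below 0.08 rad) or (y of pot in the frame of hob below 0 m and value of joint ring_right above 0.25 rad and value of joint ring_left below 0.08 rad))), for 0.2 s.
3. the start button is kept fully in for about a second (all of step 2 and value of joint start above 0.0045 m), for 0.7 s.
4. the start button has come back out (value of joint start below 0.001 m), for 0.2 s.
At the end, for the whole second after the job is handed in: Main rocker and the rocker on the deep pot's side on (above 0.25 rad), the other ring's rocker off (below 0.08 rad), start button back out (under 1 mm), both pans at rest within 20 mm of where they stood (all of step 2 and value of joint start below 0.001 m and distance of each of pot, skillet from where it was at the start of the episode below 0.02 m and linear speed of each of pot, skillet below 0.02 m/s); the robot touches nothing.
It fails at once if a ring rocker worked before the main rocker is on (value of joint any of ring_left, ring_right above 0.12 rad and value of joint main below 0.2 rad).
It fails at once if the start button pressed before the ring's rocker is on (value of joint start above 0.003 m and (value of joint main below 0.2 rad or value of joint each of ring_left, ring_right below 0.2 rad)).
It fails at once if the other ring's rocker worked ((y of pot in the frame of hob above 0 m and value of joint ring_right above 0.12 rad) or (y of pot in the frame of hob below 0 m and value of joint ring_left above 0.12 rad)).
It fails at once if a pan lifted or shifted by more than 20 mm (distance of any of pot, skillet from where it was at the start of the episode above 0.02 m).
It fails at once if a small thing on the hob lifted, knocked over or shifted by more than 30 mm (distance of any of spice_tin, salt, jar from where it was at the start of the episode above 0.03 m or angle between any of spice_tin, salt, jar's own z axis and vertical above 0.6 rad).
It also fails if it takes over 48 s, if anything falls off the work surface, if the arm or the gripper's body presses on something with over 40 N, if the wrist force passes 120 N, or if a joint passes its speed limit or range.

## Robot

A 7-joint arm with a two-finger parallel gripper is mounted at the origin on the work surface. World frame = base frame: x ahead of the robot, y to its left, z up, the work surface at z = 0. Lengths are in m, angles in degrees, forces in N, time in s.
With the tool pointing down it reaches from about 0.425 to 0.825 m from the base axis. Payload 3.6 kg.
Tool frame: the origin (TCP) lies midway between the tips of the shut fingers; the grasp point (between the pads) lies 19 mm behind it (r.grasp_offset is the distance from the TCP to the grasp point, in m); z points along the fingers, y is the line along which they close (so a half turn about z gives the same grasp; the last joint's range is limited). The gripper opens to 93 mm and grips with 3 to 60 N. Pads are 15 mm wide; open, the fingers measure 128 mm over their backs; the gripper's body (75 mm by 188 mm) begins 65 mm behind the grasp point.
Start: joints at [70.904, 35.231, -0.722, 81.555, 0.464, 63.22, -2.315], TCP at [0.196, -0.62, 0.219] pointing down, gripper open.
Joint ranges: [-178.69, 178.69], [-17.37, 117.87], [-77.05, 75.6], [15.02, 138.74], [-78.02, 258.01], [0.78, 113.62], [-162.83, 162.83]. Speed limits (degrees/s): [159.86, 159.86, 180, 180, 180, 180, 180].

## Interface

Orientations are given as a 3x3 rotation matrix whose columns are the frame's x, y, z axes.
In Python, from workcell import sensors, snapshot, order, masks_of, tip_of, r gives the robot as it stands.
- The arm moves only by the tool servo_tool, never from a script. Its argument "moves" is a list of rows, each a list of 6 numbers: the shift along the tool's x, y, z in m, then the turn, a rotation vector about the tool's x, y, z in degrees. A call has 1 to 12 rows; each row is the pose to reach, as a shift and turn from the pose commanded when the call began, along the tool's axes at that moment; what a row does not reach only later rows make up. A row lasts 1/10 s, in which the tool goes at most 50 mm and 8.59 degrees, less where a joint would pass 70% of its speed; a pose out of reach is approached as far as the arm can. A call with a gripper value outside its range is refused whole. "fingers" is the closure, from 0 (fully open) to 1 (shut), set as the call begins (left out, the last holds). The fingers move at their own pace and stop on an object; "grip_force" is the grip in N (left out, the last holds). Time passes only in rows, so rows that repeat a pose let the fingers close. It gives the time, the measured TCP pose, the force, the opening and the grip force at its end, in the units of the state.
- sensors.state(): the state, without advancing time (a new reading comes with each control period).
- snapshot(name): name is "scene" or "top" or "wrist"; returns a dict with "image" (400x640x3 uint8, blue, green, red), "fx", "fy", "cx", "cy" (pixels), "k1" (the pictures are not rectified: a ray, as slopes to the right and down, at radius r is drawn at 1 + k1 r^2 times it, then the intrinsics apply), "camera_from_world" (4x4, takes a point from world to camera coordinates). Camera axes: x right, y up, looking along -z (the intrinsics and any distortion apply to the point x, -y, -z); pixel columns grow to the right and rows downward; lengths in m; the calibration is good to about 2 mm. A picture is of the moment at which its call begins. There is no depth.
- order.sign_off(): hands the job in; it is judged then, once.
Trained networks look in the newest picture that a camera, given by its name, has taken for a name from the list of things; names that differ only in an ending like _2 or _b are one class to them, and where a whole thing is asked for, a point or a joint stands for the part that bears it (a point fixed in the world has none). Each returns a list of dicts, best first, with "conf" (0 to 1); they miss things now and then, are a little off and sometimes report something else, mostly with a low value. They report only what shows in the picture. A call takes as long as a camera call.
- masks_of(name, camera): "pixels" (400x640 bool, what is visible of it).
- tip_of(name, camera): "location" ([x, y, z] in m, in world coordinates, good to about 4 mm: a listed point, or the origin of a listed thing).
The state is a dict: "time_s": time; "qpos": joint angles; "qd": joint speeds; "joint_efforts": joint torques, N m; "position": TCP position; "orientation": TCP orientation; "wrist_force": force on the tool from outside, world axes, zero at the start; "ft_torque": the same for the moment, N m; "width": finger opening in m; "grasp_force": force on a finger pad.
Only numpy, scipy, OpenCV 4.12 (cv2) and the standard library are available. Lean on these libraries where they do the work, as an engineer would, in place of code of your own. Each camera call takes 0.05 s, during which the arm holds its last target. There are 200 camera calls.

## Working session

There is one attempt and no reset: what is moved stays moved. The work goes in short steps, Python scripts to look and compute and a tool call to move; the robot and the scene stay as the last step left them, time stands still between calls to the robot, and variables do not carry over. Pictures are saved under pics/ and viewed, at most 10 in all, crops included, and the job is handed in when it is done.

Besides the shell and the picture viewer there is one more tool, called as name(argument=value, ...) on one line, values as JSON. servo_tool: Moves the arm, as the interface text tells. Its arguments: {"type":"object","properties":{"moves":{"type":"array"},"fingers":{"type":"number"},"grip_force":{"type":"number"}},"required":["moves"]}

```bash
mkdir -p pics
cat > h.py <<'E'
from workcell import sensors, snapshot, order, masks_of, tip_of, r
import numpy as np, cv2
E
python3 - <<'E'
from h import *
s=sensors.state(); print(s['time_s'],s['position'],np.round(s['orientation'],3).tolist(),s['width'])
ims=[]
for c in ['scene','top']:
    d=snapshot(c); cv2.imwrite(f'pics/{c}0.png',d['image'])
    for n in ['hob','pot','skillet','main_far','ring_left_far','ring_right_far','start_top','spice_tin','salt','jar']:
        t=tip_of(n,c)
        print(c,n,[(np.round(q['location'],4).tolist(),round(q['conf'],2)) for q in t[:2]])
print(sensors.state()['time_s'])
E
```

```text
0.0 [ 0.19606894 -0.61888559  0.21749237] [[0.953, 0.302, -0.001], [0.302, -0.953, 0.002], [-0.0, -0.003, -1.0]] 0.09294278361016563
scene hob [([0.6036, -0.0636, -0.0031], 0.76), ([0.4818, -0.027, 0.0739], 0.45)]
scene pot [([0.6682, -0.2043, 0.0584], 0.89)]
scene skillet [([0.658, 0.0835, 0.0592], 0.79)]
scene main_far [([0.4829, -0.0261, 0.0724], 0.57), ([0.6046, -0.0618, -0.0014], 0.47)]
scene ring_left_far [([0.483, 0.0509, 0.0739], 0.44)]
scene ring_right_far [([0.4799, -0.1712, 0.0702], 0.45)]
scene start_top [([0.49, -0.309, 0.0615], 0.58), ([0.4659, -0.1028, 0.0812], 0.49)]
scene spice_tin [([0.5512, -0.0607, 0.058], 0.86)]
scene salt [([0.4622, 0.1728, 0.0588], 0.63)]
scene jar [([0.4921, -0.309, 0.0659], 0.81)]
top hob [([0.6056, -0.0608, -0.0035], 0.6), ([0.4883, -0.3104, 0.057], 0.44)]
top pot [([0.6685, -0.2091, 0.0597], 0.84)]
top skillet [([0.6614, 0.0895, 0.0613], 0.63), ([0.4807, -0.0265, 0.0734], 0.21)]
top main_far [([0.4797, -0.0265, 0.0713], 0.75)]
top ring_left_far [([0.4788, 0.0531, 0.072], 0.74), ([0.4824, -0.1792, 0.0721], 0.31)]
top ring_right_far [([0.4822, -0.1809, 0.0726], 0.76)]
top start_top [([0.463, -0.1016, 0.0836], 0.66)]
top spice_tin [([0.5525, -0.062, 0.0573], 0.96), ([0.6609, 0.0864, 0.0608], 0.37)]
top salt [([0.4628, 0.1737, 0.0604], 0.64)]
top jar []
1.1
```

View pics/top0.png

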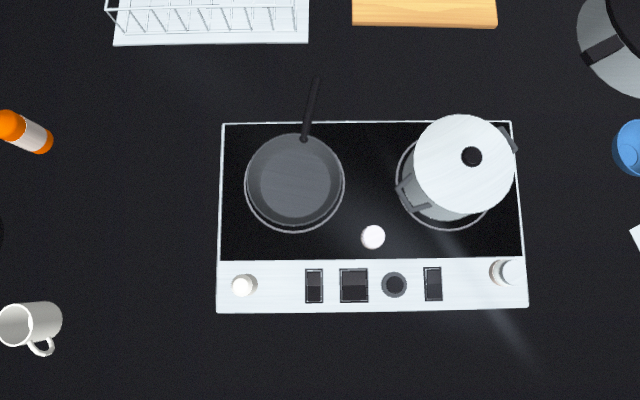

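View pics/scene0.png

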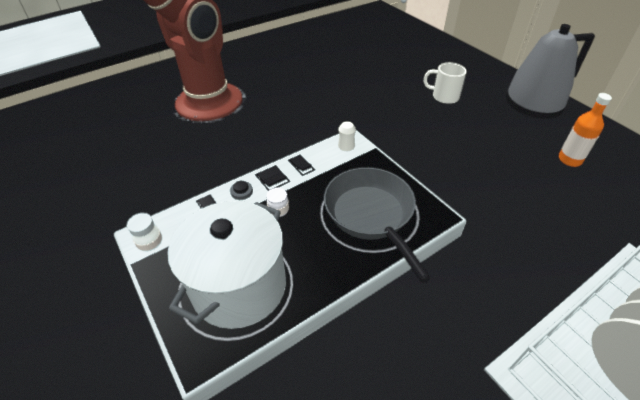

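The pot is on the right ring: pot y is about -0.207 and hob centre y about -0.062. In the top picture the controls run from the left rocker at (314,285), through main (353,285) and start (394,285), to the right rocker at (433,284). The hob's yaw is about 0. I'll approach the main rocker now with the fingers shut.

servo_tool(moves=[[0.03, -0.032, 0.003, 0, 0, 1.5], [0.065, -0.069, 0.006, 0, 0, 3], [0.1, -0.106, 0.01, 0, 0, 5], [0.135, -0.143, 0.013, 0, 0, 7], [0.17, -0.18, 0.017, 0, 0, 9], [0.205, -0.217, 0.02, 0, 0, 11], [0.24, -0.254, 0.024, 0, 0, 13], [0.275, -0.291, 0.027, 0, 0, 15], [0.31, -0.328, 0.03, 0, 0, 16.5], [0.345, -0.365, 0.035, 0, 0, 17.6], [0.38, -0.402, 0.038, 0, 0, 17.6], [0.415, -0.439, 0.041, 0, 0, 17.6]], fingers=1)

```text
time_s: 2.3
position: [0.4552, -0.0844, 0.1786]
orientation: [[1.0, -0.001, 0.001], [-0.001, -1.0, -0.0], [0.001, 0.0, -1.0]]
wrist_force: [0.5, -0.2, 0.4]
width: 0.0025
grasp_force: 0.0
```

servo_tool(moves=[[0.025, 0.02, 0, 0, 0, 0], [0.025, 0.04, 0, 0, 0, 0], [0.025, 0.04, 0, 0, 0, 0], [0.025, 0.04, 0, 0, 0, 0]])

```text
time_s: 2.7
position: [0.4789, -0.1262, 0.1783]
orientation: [[1.0, -0.002, -0.0], [-0.002, -1.0, 0.0], [-0.0, -0.0, -1.0]]
wrist_force: [-0.1, 0.5, -0.4]
width: 0.0008
grasp_force: 0.0
```

Run:
```python
from h import *
d=snapshot('wrist'); cv2.imwrite('pics/w1.png',d['image'])
for n in ['main_far','ring_left_far','ring_right_far','start_top','spice_tin','jar','salt']:
    print(n,[(np.round(q['location'],4).tolist(),round(q['conf'],2)) for q in tip_of(n,'wrist')[:2]])
print(sensors.state()['position'])
```

```text
main_far [([0.4818, -0.0279, 0.0701], 0.6)]
ring_left_far [([0.4789, 0.0433, 0.0721], 0.86), ([0.5533, -0.0607, 0.0569], 0.65)]
ring_right_far [([0.485, -0.177, 0.0711], 0.97), ([0.4884, -0.3088, 0.0572], 0.17)]
start_top [([0.4626, -0.1014, 0.0832], 0.63)]
spice_tin [([0.5518, -0.0586, 0.0561], 0.9)]
jar [([0.4891, -0.3082, 0.0591], 0.97)]
salt []
[ 0.4792219  -0.12583069  0.17846924]
```

View pics/w1.png

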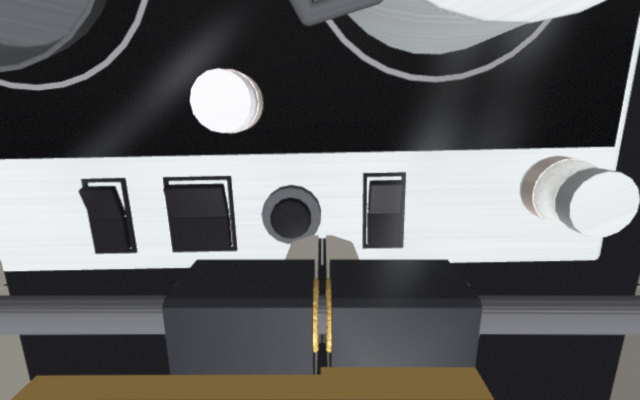

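The wrist view shows the main rocker at (200,213), the start button at (291,215) and the right rocker at (385,210), which agrees with the network's positions. Next I move over main and down to just above it.

servo_tool(moves=[[0.001, -0.035, 0, 0, 0, 0], [0.002, -0.07, 0.01, 0, 0, 0], [0.002, -0.099, 0.03, 0, 0, 0], [0.002, -0.099, 0.06, 0, 0, 0], [0.002, -0.099, 0.088, 0, 0, 0], [0.002, -0.099, 0.095, 0, 0, 0], [0.002, -0.099, 0.095, 0, 0, 0]])

```text
time_s: 3.8
position: [0.4807, -0.0272, 0.0827]
orientation: [[1.0, -0.001, -0.002], [-0.001, -1.0, 0.0], [-0.002, -0.0, -1.0]]
wrist_force: [-0.4, -0.4, 0.3]
width: 0.0006
grasp_force: 0.0
```

servo_tool(moves=[[0, 0, 0.003, 0, 0, 0], [0, 0, 0.006, 0, 0, 0], [0, 0, 0.009, 0, 0, 0], [0, 0, 0.012, 0, 0, 0], [0, 0, 0.014, 0, 0, 0], [0, 0, 0.015, 0, 0, 0], [0, 0, 0.015, 0, 0, 0]])

```text
time_s: 4.5
position: [0.4818, -0.0271, 0.0685]
orientation: [[1.0, -0.0, 0.001], [-0.0, -1.0, 0.0], [0.001, -0.0, -1.0]]
wrist_force: [1.6, 0.1, 1.7]
width: 0.0006
grasp_force: 1.1
```

servo_tool(moves=[[0, 0, 0.001, 0, 0, 0], [0, 0, 0.002, 0, 0, 0], [0, 0, 0.003, 0, 0, 0], [0, 0, 0.003, 0, 0, 0], [0, 0, 0.003, 0, 0, 0]])

```text
time_s: 5.0
position: [0.4819, -0.0271, 0.0671]
orientation: [[1.0, -0.0, 0.002], [-0.0, -1.0, 0.0], [0.002, -0.0, -1.0]]
wrist_force: [-1.0, 0.2, 17.3]
width: 0.0002
grasp_force: 8.4
```

Main bottomed out at 67.1 mm with 17 N. Now the right ring's rocker.

servo_tool(moves=[[0, 0, -0.02, 0, 0, 0], [0, 0, -0.05, 0, 0, 0], [0.001, 0.04, -0.055, 0, 0, 0], [0.001, 0.08, -0.055, 0, 0, 0], [0.002, 0.12, -0.055, 0, 0, 0], [0.002, 0.15, -0.055, 0, 0, 0], [0.002, 0.15, -0.045, 0, 0, 0], [0.002, 0.15, -0.017, 0, 0, 0], [0.002, 0.15, -0.017, 0, 0, 0]])

```text
time_s: 5.9
position: [0.4791, -0.1748, 0.0789]
orientation: [[1.0, 0.001, -0.01], [0.001, -1.0, 0.004], [-0.01, -0.004, -1.0]]
wrist_force: [-1.2, 0.2, -0.1]
width: 0.0005
grasp_force: 0.0
```

servo_tool(moves=[[0, 0, 0.003, 0, 0, 0], [0, 0, 0.006, 0, 0, 0], [0, 0, 0.009, 0, 0, 0], [0, 0, 0.012, 0, 0, 0], [0, 0, 0.014, 0, 0, 0], [0, 0, 0.016, 0, 0, 0], [0, 0, 0.017, 0, 0, 0], [0, 0, 0.017, 0, 0, 0], [0, 0, 0.017, 0, 0, 0]])

```text
time_s: 6.8
position: [0.485, -0.1771, 0.0672]
orientation: [[1.0, -0.0, 0.004], [-0.0, -1.0, -0.0], [0.004, 0.0, -1.0]]
wrist_force: [0.1, 2.6, 12.3]
width: 0.0001
grasp_force: 6.3
```

servo_tool(moves=[[0, 0, -0.02, 0, 0, 0], [0, 0, -0.05, 0, 0, 0], [-0.006, -0.02, -0.08, 0, 0, 0], [-0.014, -0.05, -0.1, 0, 0, 0], [-0.022, -0.0755, -0.11, 0, 0, 0], [-0.022, -0.0755, -0.11, 0, 0, 0], [-0.022, -0.0755, -0.11, 0, 0, 0]])

```text
time_s: 7.5
position: [0.4604, -0.102, 0.1751]
orientation: [[1.0, 0.0, -0.001], [0.0, -1.0, -0.001], [-0.001, 0.001, -1.0]]
wrist_force: [0.2, -0.8, -0.3]
width: 0.0003
grasp_force: 0.0
```

Run:
```python
from h import *
d=snapshot('wrist'); cv2.imwrite('pics/w2.png',d['image'])
print(np.round(tip_of('start_top','wrist')[0]['location'],4), sensors.state()['position'])
```

```text
[ 0.4638 -0.102   0.082 ] [ 0.46060967 -0.10310231  0.17464177]
```

View pics/w2.png

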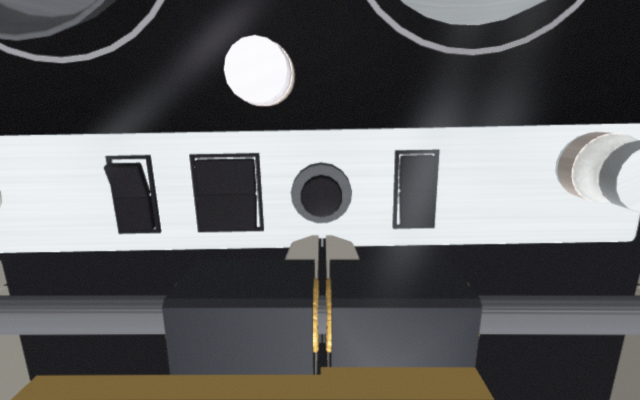

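Main (227,193) and right (417,190) now lie flat and the left rocker is still raised. The button's top stays above its collar even when pressed in, so the fingers fit. Now I press start.

servo_tool(moves=[[0.003, 0, 0.03, 0, 0, 0], [0.003, 0, 0.06, 0, 0, 0], [0.003, 0, 0.08, 0, 0, 0], [0.003, 0, 0.087, 0, 0, 0], [0.003, 0, 0.087, 0, 0, 0], [0.003, 0, 0.087, 0, 0, 0]])

```text
time_s: 8.2
position: [0.4648, -0.1023, 0.0887]
orientation: [[1.0, -0.001, 0.001], [-0.001, -1.0, -0.0], [0.001, 0.0, -1.0]]
wrist_force: [-0.9, -0.7, -1.1]
width: 0.0006
grasp_force: 0.0
```

servo_tool(moves=[[0, 0, 0.003, 0, 0, 0], [0, 0, 0.006, 0, 0, 0], [0, 0, 0.009, 0, 0, 0], [0, 0, 0.011, 0, 0, 0], [0, 0, 0.0125, 0, 0, 0], [0, 0, 0.0125, 0, 0, 0]])

```text
time_s: 8.8
position: [0.4649, -0.1018, 0.0764]
orientation: [[1.0, -0.0, 0.001], [-0.0, -1.0, -0.0], [0.001, 0.0, -1.0]]
wrist_force: [-0.1, 0.8, 4.6]
width: 0.0003
grasp_force: 2.4
```

Start is nearly fully in. I'll push 1.5 mm further, hold for about a second, then release.

servo_tool(moves=[[0, 0, 0.001, 0, 0, 0], [0, 0, 0.0015, 0, 0, 0], [0, 0, 0.0015, 0, 0, 0], [0, 0, 0.0015, 0, 0, 0], [0, 0, 0.0015, 0, 0, 0], [0, 0, 0.0015, 0, 0, 0], [0, 0, 0.0015, 0, 0, 0], [0, 0, 0.0015, 0, 0, 0], [0, 0, 0.0015, 0, 0, 0], [0, 0, 0.0015, 0, 0, 0]])

```text
time_s: 9.8
position: [0.465, -0.1018, 0.0761]
orientation: [[1.0, -0.0, 0.002], [-0.0, -1.0, -0.0], [0.002, 0.0, -1.0]]
wrist_force: [-2.8, 0.1, 15.7]
width: 0.0
grasp_force: 7.9
```

servo_tool(moves=[[0, 0, -0.01, 0, 0, 0], [0, 0, -0.03, 0, 0, 0], [0, 0, -0.06, 0, 0, 0], [0, 0, -0.09, 0, 0, 0], [0, 0, -0.1, 0, 0, 0], [0, 0, -0.1, 0, 0, 0], [0, 0, -0.1, 0, 0, 0], [0, 0, -0.1, 0, 0, 0]])

```text
time_s: 10.6
position: [0.4631, -0.1014, 0.1728]
orientation: [[1.0, -0.0, -0.004], [-0.0, -1.0, 0.001], [-0.004, -0.001, -1.0]]
wrist_force: [0.7, 0.2, 0.3]
width: 0.0007
grasp_force: 0.0
```

Run:
```python
from h import *
d=snapshot('wrist'); cv2.imwrite('pics/w3.png',d['image'])
print(np.round(tip_of('start_top','wrist')[0]['location'],4))
```

```text
[ 0.4645 -0.099   0.0839]
```

View pics/w3.png

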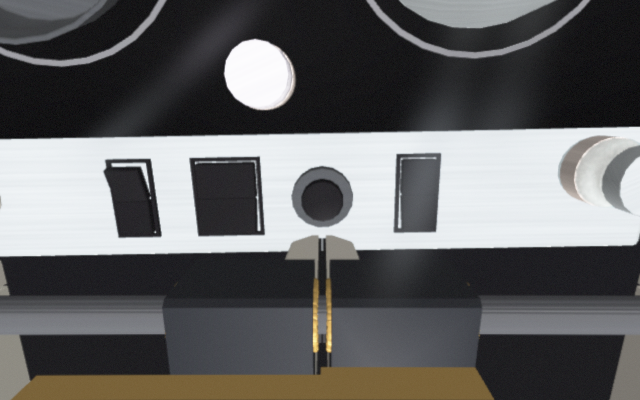

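The button (322,200) is back out, main and right are flat, left is still off, and the arm is clear. Handing in.

```bash
python3 -c "
from h import *
print(order.sign_off())"
```

```text
the job is handed in; nothing more can be done
None
```

I handed the job in at about 11 s: main rocker on, right ring's rocker on (the pot's side), start button held in about a second and back out; left rocker still off, and nothing looked moved in the last wrist picture, though the sign-off returned no verdict.

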